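# Raise the desk camera to its second stop and hold it there

## Task

The swatches in the notebook have to be photographed with the desk camera from its full height. Turn the transport lock knob on its base anticlockwise until it clicks over its detent, then squeeze the catch button in the side of the camera head and, keeping it squeezed, pull the telescopic column up past the first stop to the second stop at the top. The catch is worn and does not hold at the second stop, so finish while still gripping the head with the button squeezed in, holding the camera up there; leave the notebook, jar and stamp where they lie.

Things in the scene. Friction and masses are not known exactly. Their poses are not given: they have to be found in the camera images.
- stand: Desk camera, fixed: grey housing 130 (x) x 280 (y) x 46 mm high; origin at the centre of its underside. Column at x 0, y +85 mm (collar 43 mm wide, up to 138 mm above the table); lock knob at x 0, y -85 mm. The camera hangs on an arm that points from the head along -x (the stand's front), reaching 171 mm from the column axis, 50 mm wide, lower than the head's top.
- lock_knob (a joint): Turn of the transport lock knob, rad, vertical axis, growing anticlockwise seen from above: 0 locked, 1.05 free (end stop). Spring detent: resistance from about 0.27, peak about 0.1 N m, crest at 0.55, clicked over past 0.83; loose either side of it, the knob stays where it is left. The column can rise only when it is clicked over.
- knob_grip (a point): Middle of the bar grip of the knob, on the knob's axis, 64.5 mm above the table; the bar is 46 mm long along this point's x axis, 12 mm thick along its y and runs from 55 to 75 mm above the table, over a disc 45 mm wide. Turns with the knob; at joint 0 its axes are those of the stand.
- column (a joint): Extension of the telescopic column, m, straight up: 0 down, 0.050 first stop, 0.100 second stop, the hard end of its travel. Bolted down while the knob is locked. Unless the button is squeezed, the catch blocks it at 0 and at the first stop; it does not catch at the second, where the column sinks back 27 mm if let go. Moving weight 3.3 to 4.6 N, friction about 1 N.
- camera_head: Black head block on top of the column, with camera arm and camera, rising with the column; origin on the column axis, at table height when down. The block is 46 mm along x and 38 mm along y (39 mm with the rubber pad on its right flank, at y = -20 mm), from 140 to 186 mm above the table when down.
- head_grip (a point): Centre of the head block between the rubber pad on the right flank and the catch button on the left flank, on the column axis, 165 mm above the table when down; rises with the column, axes those of the stand. Grip from above along its y axis: 46 mm wide over pad and button, 41 mm when the button is squeezed in.
- catch_button (a joint): How far the catch button is squeezed in, m: 0 out, 0.005 fully in; spring, 2.5 N to start and 5.5 N fully in. The catch lets go from about 0.003.
- button_face (a point): Centre of the outer face of the catch button, a 24 (along the head's x) x 26 mm (high) plate that stands 7 mm out of the left flank (+y) of the head block and is pushed along the head's -y.
- notebook: Folded notebook 216 x 158 x 21 mm lying, loose, under the camera on the stand's copy board (plywood on a plinth, 190 x 250 x 58 mm, in front of the housing); origin at the centre of its underside.
- jar_paste: Glass jar of paste with a screw lid, 56 mm wide, 55 mm high, standing by the right end of the stand; origin at the centre of its underside.
- stamp_c: Wooden block stamp 55 x 57 x 27 mm, lying by the right end of the stand; origin at the centre of its underside.

How it is judged:
By the outcome, as a careful person would: the job done as asked, in the order asked, and still so for the second after the job is handed in, while the arm keeps its last pose, push and grip.
It also fails if it takes over 51 s, if anything falls off the work surface, if the arm or the gripper's body presses on something with over 40 N, if the wrist force passes 120 N, or if a joint passes its speed limit or range.

## Robot

A 6-joint arm with a two-finger parallel gripper is mounted at the origin on the work surface; the furniture and walls round the work are solid. World frame = base frame: x ahead of the robot, y to its left, z up, the work surface at z = 0. Lengths are in m, angles in rad, forces in N, time in s.
With the tool pointing down it reaches from about 0.325 to 0.9 m from the base axis. Payload 6.1 kg.
Tool frame: the origin (TCP) lies midway between the tips of the shut fingers; the grasp point (between the pads) lies 19 mm behind it; z points along the fingers, y is the line along which they close (so a half turn about z gives the same grasp; the last joint's range is limited). The gripper opens to 85 mm and grips with 20 to 120 N. Pads are 22 mm wide; open, the fingers measure 114 mm over their backs; the gripper's body (76 mm by 85 mm) begins 54 mm behind the grasp point. The pads swing forward as they close: fully open they stand 13 mm farther back than shut.
Start: joints at [-1.419, 0.22, 1.526, -0, 1.395, -0.126], TCP at [0.171, -0.601, 0.231] pointing down, gripper open.
Joint ranges: [-2.98, 2.98], [-0.91, 2.08], [0.09, 2.57], [-1.24, 4.39], [0.2, 2.65], [-2.68, 2.68]. Speed limits (rad/s): [2.57, 2.57, 3.01, 3.14, 3.14, 3.14].

## Interface

Orientations are given as [roll, pitch, yaw] about the fixed x, y, z axes, in that order (R = Rz(yaw) Ry(pitch) Rx(roll)).
In Python, from plant import movep, move_l, set_joints, gripper_to, hold, inverse_kinematics, observe, get_image, get_calibration, Unreachable, job_done gives the robot as it stands. Calls block until the motion is done:
- movep(position, orientation): joint-space move of the TCP to a pose.
- move_l(position, feed=0.15, rotation=None, max_force=None): straight line of the TCP; rotation=None keeps the orientation; feed is the mean speed in m/s. With max_force (N) it stops when the force on the tool has changed by that much, and returns True; else False.
- set_joints(angles): joint-space move.
- gripper_to(opening, f_grip=None): finger opening in m; f_grip is the grip in N (None keeps the last); returns when the fingers have stopped.
- hold(seconds).
- inverse_kinematics(position, orientation): joint angles nearest the present ones, or None.
- observe(): the state.
- get_image(name): name is "scene" or "top" or "wrist"; returns (picture, depth): 420x560x3 uint8, red, green, blue; 420x560 float32, m along the optical axis (not along the pixel's ray), 0 where there is no reading.
- get_calibration(name): a dict with "intrinsics" (3x3 intrinsics, pixels), "world_from_camera" (4x4, takes a point from camera to world coordinates). Camera axes: x right, y down, z forward; pixel columns grow to the right and rows downward; lengths in m; the calibration is good to about 2 mm. A picture is of the moment at which its call begins: read the wrist's pose just before it. get_calibration takes no time and is no camera call; for the wrist camera it gives the pose at the moment of the call.
A pose or a line that the arm cannot do raises Unreachable and nothing moves.
- job_done(): hands the job in; it is judged then, once.
The state is a dict: "time_s": time; "q": joint angles; "joint_velocities": joint speeds; "joint_torque": joint torques, N m; "eef_pos": TCP position; "tcp_rot": TCP orientation; "ft_force": force on the tool from outside, world axes, zero at the start; "torque": the same for the moment, N m; "opening": finger opening in m; "grasp_force": force on a finger pad.
Only numpy, scipy, OpenCV 4.12 (cv2) and the standard library are available. Lean on these libraries where they do the work, as an engineer would, in place of code of your own. Each camera call takes 0.05 s, during which the arm holds its last target. There are 200 camera calls.

## Working session

There is one attempt and no reset: what is moved stays moved. The work goes in short steps, each a Python script; the robot and the scene stay as the last script left them, time stands still between calls to the robot, and variables do not carry over. Pictures are saved under pics/ and viewed, at most 10 in all, crops included, and the job is handed in when it is done.

```bash
mkdir -p pics; ls
cat > h.py <<'E'
import numpy as np, cv2
from plant import *
def save(n,f):
    p,d=get_image(n); cv2.imwrite(f'pics/{f}.png',cv2.cvtColor(p,cv2.COLOR_RGB2BGR)); np.save(f'pics/{f}.npy',d)
    c=get_calibration(n); np.savez(f'pics/{f}_c.npz',K=c['intrinsics'],T=c['world_from_camera']); return p,d
def cloud(f):
    d=np.load(f'pics/{f}.npy'); c=np.load(f'pics/{f}_c.npz'); K,T=c['K'],c['T']
    v,u=np.mgrid[:d.shape[0],:d.shape[1]]
    P=np.stack([(u-K[0,2])/K[0,0]*d,(v-K[1,2])/K[1,1]*d,d],-1)@T[:3,:3].T+T[:3,3]
    P[d==0]=np.nan
    return P
E
python3 - <<'E'
from h import *
for n in ['top','scene']:
    save(n,n+'0'); print(np.load(f'pics/{n}0_c.npz')['T'].round(3))
print(observe())
a=cv2.imread('pics/top0.png')
E
```

```text
pics
[[-0.011 -0.993  0.114  0.346]
 [-1.     0.009 -0.017  0.224]
 [ 0.016 -0.114 -0.993  0.956]
 [ 0.     0.     0.     1.   ]]
[[-0.806 -0.252  0.535  0.003]
 [-0.591  0.328 -0.737  0.825]
 [ 0.01  -0.911 -0.413  0.471]
 [ 0.     0.     0.     1.   ]]
{'time_s': 0.1, 'q': array([-1.41912041e+00,  2.21143527e-01,  1.52748900e+00, -8.26721932e-06,
        1.39473623e+00, -1.26115633e-01]), 'joint_velocities': array([ 0.00045969, -0.000364  , -0.00203039,  0.00083427,  0.00092099,
        0.00031615]), 'joint_torque': array([ 1.30609140e-03, -4.98244250e+01, -3.90547049e+01, -1.00484981e-04,
        5.69325930e-03, -4.24389339e-05]), 'eef_pos': array([ 0.17129558, -0.60049428,  0.23031505]), 'tcp_rot': array([-3.13982963e+00, -2.15329512e-04,  2.77792817e-01]), 'ft_force': array([-0.20149659,  0.48605994, -0.43101449]), 'torque': array([ 0.00566668,  0.06196941, -0.02647283]), 'grasp_force': 0.0, 'opening': 0.0855171742378542}
```

View pics/top0.png

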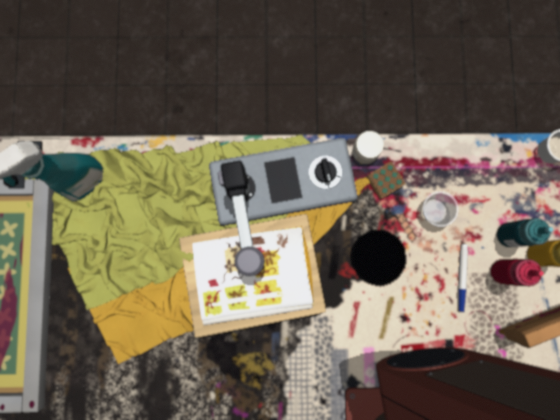

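View pics/scene0.png

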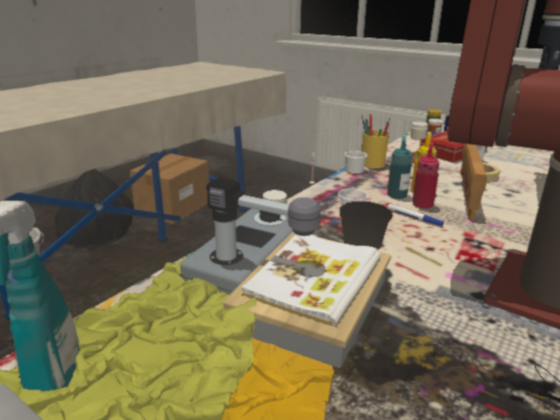

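The top view shows the housing centred near (283,180), head (234,178), knob (326,171), jar (369,148), stamp (386,180), notebook (252,273), and a black cup at (378,257). In the scene view the head is at (223,200), with the button side probably facing the camera.

Run:
```python
from h import *
P=cloud('top0'); img=cv2.imread('pics/top0.png'); hsv=cv2.cvtColor(img,cv2.COLOR_BGR2HSV)
v,u=np.mgrid[:420,:560]
def rect(m,name):
    m=m&np.isfinite(P[...,2]); q=P[m]
    r=cv2.minAreaRect(q[:,:2].astype(np.float32)); print(name,m.sum(),'z',np.percentile(q[:,2],[5,50,95]).round(4),'mean',q[:,:2].mean(0).round(4),'rect',np.round(r[0],4),np.round(r[1],4),round(r[2],2)); return r
Z=P[...,2]
box=(u>195)&(u<365)&(v>130)&(v<230)
def big(m):
    n,l,s,_=cv2.connectedComponentsWithStats(m.astype(np.uint8)); return l==1+np.argmax(s[1:,4])
rect(big(box&(abs(Z-.046)<.006)&(hsv[...,1]<70)),'house')
for a,b in [((215,255,150,200),.178),]:
    rect(big((u>a[0])&(u<a[1])&(v>a[2])&(v<a[3])&(Z>b)),'headtop')
k=(u>305)&(u<345)&(v>150)&(v<192)
rect(big(k&(Z>.068)),'bar'); rect(big(k&(Z>.0495)),'knob all')
rect(big((u>350)&(u<388)&(v>125)&(v<168)&(Z>.045)),'jar')
rect(big((u>360)&(u<408)&(v>155)&(v<202)&(Z>.02)),'stamp')
rect(big((u>345)&(u<412)&(v>222)&(v<290)&(Z>.03)),'cup')
rect(big((u>185)&(u<320)&(v>220)&(v<330)&(abs(Z-.079)<.006)),'notebook')
cv2.imwrite('pics/crop0.png',np.hstack([cv2.resize(img[140:230,205:295],(400,400),interpolation=2),cv2.resize(img[130:210,300:380],(400,400),interpolation=2)]))
c=get_calibration('wrist'); T=c['world_from_camera']; o=observe()
print(T.round(3),c['intrinsics'][0,0])
```

```text
house 6875 z [0.0408 0.0434 0.0465] mean [0.5075 0.2101] rect [0.5076 0.2203] [0.1269 0.2755] 10.27
headtop 631 z [0.1803 0.1847 0.1871] mean [0.4923 0.3038] rect [0.4929 0.3063] [0.0462 0.0441] 10.04
bar 149 z [0.0704 0.0738 0.0764] mean [0.5226 0.1372] rect [0.5231 0.1369] [0.0455 0.012 ] 12.31
knob all 410 z [0.0516 0.0563 0.0758] mean [0.522  0.1379] rect [0.5228 0.1368] [0.0419 0.0443] 46.73
jar 602 z [0.0504 0.054  0.0568] mean [0.5753 0.049 ] rect [0.576  0.0485] [0.0538 0.0534] 21.14
stamp 726 z [0.0213 0.0247 0.0276] mean [0.5113 0.0107] rect [0.5116 0.0104] [0.0546 0.058 ] 30.05
cup 2551 z [0.0527 0.0563 0.0745] mean [0.3543 0.0401] rect [0.3545 0.0419] [0.1056 0.106 ] 29.75
notebook 723 z [0.0731 0.0741 0.0765] mean [0.2701 0.2579] rect [0.2703 0.2712] [0.029  0.2059] 8.02
[[ 0.275 -0.913 -0.3    0.249]
 [-0.961 -0.262 -0.085 -0.579]
 [-0.001  0.312 -0.95   0.373]
 [ 0.     0.     0.     1.   ]] 295.3512402376197
```

View pics/crop0.png

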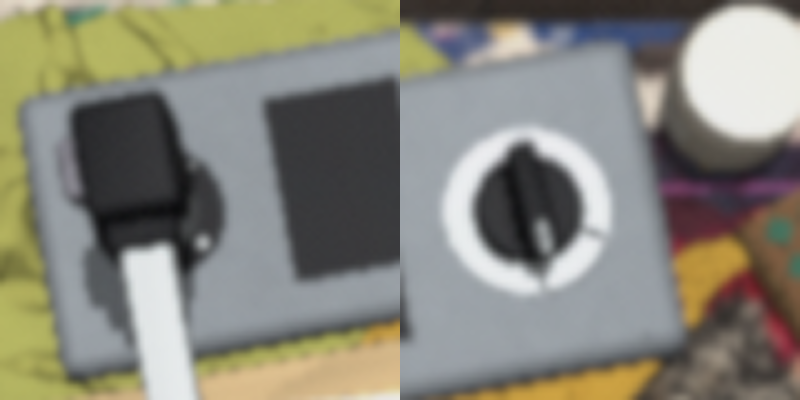

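Depth fits agree: stand at (0.5076, 0.2203), yaw 10.3°, which predicts the knob at (0.5228, 0.1367). I measured (0.523, 0.137) there, with the bar along the stand's x (so locked). The head is also where the model puts it. The crop shows the button plate on the head's left flank (70,165) and the pad on the right. Next I'll move above the knob and check with the wrist camera.

```bash
cat >> h.py <<'E'
YAW=0.179; S=np.array([.5076,.2203])
def w(x,y,z,d=(0,0)): c,s=np.cos(YAW),np.sin(YAW); return [S[0]+c*x-s*y+d[0],S[1]+s*x+c*y+d[1],z]
def st(t=''):
    o=observe(); print(t,'t',round(o['time_s'],2),'p',o['eef_pos'].round(4),'rot',o['tcp_rot'].round(3),'q',o['q'].round(3),'F',o['ft_force'].round(2),'M',o['torque'].round(3),'op',round(o['opening'],4),'g',round(o['grasp_force'],1))
E
python3 - <<'E'
from h import *
p=observe()['eef_pos']; move_l([p[0],p[1],.33],feed=.25)
movep(w(-.04,-.085,.25),[np.pi,0,YAW]); st(); hold(.2)
save('wrist','w1')
P=cloud('w1'); Z=P[...,2]; near=np.hypot(P[...,0]-.5228,P[...,1]-.1367)<.03
m=near&(Z>.068)&(Z<.085)
r=cv2.minAreaRect(P[m][:,:2].astype(np.float32)); print(m.sum(),np.median(Z[m]),r)
m=near&(Z>.05)&(Z<.062); r=cv2.minEnclosingCircle(P[m][:,:2].astype(np.float32)); print(np.median(Z[m]),r)
d=np.hypot(P[...,0]-.5228,P[...,1]-.1367); m=(d>.035)&(d<.045); print('housing',np.nanmedian(Z[m]))
E
```

```text
t 3.45 p [0.4837 0.1289 0.2501] rot [ 3.141 -0.     0.178] q [ 0.103 -0.094  1.821 -0.     1.415  1.496] F [-0.41  0.77  0.41] M [ 0.037 -0.011  0.027] op 0.0852 g 0.0
479 0.07438938623818847 ((0.5255170464515686, 0.13586287200450897), (0.04587581008672714, 0.011960328556597233), 12.865964889526367)
0.055021577578468484 ((0.5263147354125977, 0.13588054478168488), 0.022519532591104507)
housing 0.32905529917262244
```

View pics/w1.png

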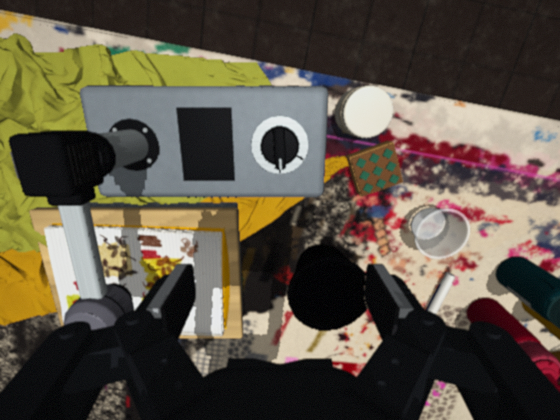

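The wrist view shows the knob at (280,145), head at (65,168), jar at (363,110) and stamp at (374,167), and the way in from above is clear. I'll check the housing and head in this view, then grip the knob and turn it.

Run:
```python
from h import *
P=cloud('w1'); Z=P[...,2]; hsv=cv2.cvtColor(cv2.imread('pics/w1.png'),cv2.COLOR_BGR2HSV)
v,u=np.mgrid[:420,:560]
m=(abs(Z-.046)<.005)&(hsv[...,1]<70)&(v<205)&(u>75)&(u<335)
r=cv2.minAreaRect(P[m][:,:2].astype(np.float32)); print('housing',np.median(Z[m]),r)
m=(Z>.181)&(v<205)&(u<130); r=cv2.minAreaRect(P[m][:,:2].astype(np.float32)); print('head',r,np.median(Z[m]))
K=[.5242,.1364]; ky=.2
movep([*K,.16],[np.pi,0,ky]); gripper_to(.05,f_grip=35)
move_l([*K,.061],feed=.08,max_force=12); st('down')
gripper_to(0.0); st('grip')
q=observe()['q'].copy()
for d in (.25,.5,.75,1.02):
    a=q.copy(); a[5]-=d; set_joints(a); st(d)
```

```text
housing 0.04371997258818233 ((0.5108130574226379, 0.21915802359580994), (0.12505169212818146, 0.2744782865047455), 10.269052505493164)
head ((0.49563702940940857, 0.30241408944129944), (0.04486851766705513, 0.03931701183319092), 10.123150825500488) 0.18522814366692963
down t 6.01 p [0.5248 0.1365 0.0617] rot [ 3.141e+00 -1.000e-03  2.000e-01] q [0.109 0.213 1.878 0.    1.049 1.48 ] F [ 0.5   0.53 -0.12] M [ 0.005 -0.006 -0.004] op 0.05 g 0.0
grip t 6.43 p [0.5244 0.1366 0.0615] rot [-3.141e+00 -1.000e-03  2.000e-01] q [0.109 0.213 1.879 0.    1.049 1.48 ] F [-1.53  1.5   3.2 ] M [ 0.165  0.176 -0.044] op 0.011 g 37.3
0.25 t 6.78 p [0.5245 0.1365 0.0615] rot [ 3.142e+00 -1.000e-03  4.460e-01] q [0.109 0.213 1.879 0.    1.049 1.234] F [-0.25 -0.88  2.  ] M [0.011 0.064 0.032] op 0.0109 g 37.1
0.5 t 7.13 p [0.5245 0.1364 0.0615] rot [ 3.141 -0.     0.694] q [ 0.109  0.213  1.879 -0.     1.049  0.986] F [ 0.03 -0.9   1.83] M [-0.196  0.022  0.128] op 0.0109 g 37.1
0.75 t 7.48 p [0.5246 0.1363 0.0615] rot [ 3.141 -0.     0.944] q [ 0.109  0.213  1.879 -0.     1.049  0.736] F [ 0.48 -2.    0.41] M [-0.303 -0.087  0.187] op 0.0106 g 37.2
1.02 t 7.85 p [0.5247 0.1363 0.0615] rot [ 3.141 -0.     1.213] q [ 0.109  0.213  1.879 -0.     1.049  0.467] F [ 1.8  -3.84 -0.04] M [-0.572 -0.326 -0.024] op 0.0108 g 36.9
```

The knob reads 1.03 rad with the torque gone, so it clicked over. I'll release, check by picture, then grip the head.

```bash
sed -i 's/S=np.array.*/S=np.array([.5092,.2198])/' h.py
python3 - <<'E'
from h import *
gripper_to(.045); p=observe()['eef_pos']; move_l([p[0],p[1],.27],feed=.2)
movep(w(-.02,.085,.30),[np.pi,0,YAW]); hold(.2); st()
save('wrist','w2')
P=cloud('w2'); Z=P[...,2]; near=np.hypot(P[...,0]-.5242,P[...,1]-.1364)<.03
m=near&(Z>.068)&(Z<.085)
r=cv2.minAreaRect(P[m][:,:2].astype(np.float32)); print('knob',m.sum(),r)
h=w(0,.085,0)[:2]; print('exp head',h); m=(np.hypot(P[...,0]-h[0],P[...,1]-h[1])<.045)&(Z>.181)&(Z<.195)
r=cv2.minAreaRect(P[m][:,:2].astype(np.float32)); print('head',m.sum(),r,np.median(Z[m]))
E
```

```text
t 10.89 p [0.4746 0.2994 0.2997] rot [3.141 0.    0.179] q [ 0.422  0.031  1.607 -0.     1.504  1.815] F [ 0.27 -0.36  0.3 ] M [-0.04   0.062  0.038] op 0.0448 g 0.0
knob 365 ((0.5261346101760864, 0.13649538159370422), (0.04579925909638405, 0.011992059648036957), 69.81278228759766)
exp head [np.float64(0.49406612056751037), np.float64(0.3034418895848418)]
head 2025 ((0.496364951133728, 0.30383095145225525), (0.04474461451172829, 0.038155168294906616), 11.20848274230957) 0.18545343612343745
```

View pics/w2.png

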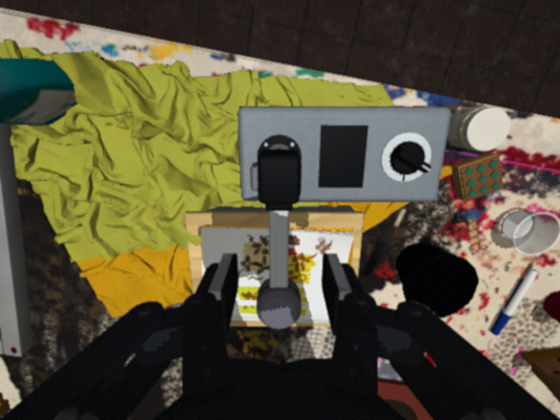

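The wrist picture shows the knob at (406,158), turned to 69.8° (1.04 rad, clicked over). The head is at (279,172), with its button on the left. Next I'll grip the head.

Run:
```python
from h import *
H=[.4952,.3036]
gripper_to(.075,f_grip=40)
movep([*H,.26],[np.pi,0,YAW]); print(move_l([*H,.144],feed=.08,max_force=10)); hold(.2); st('down')
gripper_to(0.0); hold(.2); st('grip')
```

```text
False
down t 13.44 p [0.4954 0.3037 0.1444] rot [-3.141e+00 -1.000e-03  1.790e-01] q [0.414 0.193 1.728 0.    1.221 1.806] F [ 0.06  0.04 -0.15] M [-0.018  0.051 -0.028] op 0.0753 g 0.0
grip t 14.07 p [0.4954 0.304  0.1448] rot [-3.141e+00 -1.000e-03  1.790e-01] q [4.140e-01 1.920e-01 1.727e+00 1.000e-03 1.221e+00 1.806e+00] F [-2.16 -0.87  4.63] M [ 0.736  0.512 -0.109] op 0.0391 g 40.8
```

The opening is 39 mm, so the button is fully in, and the side forces are small. Lifting now.

Run:
```python
from h import *
o=observe()['eef_pos']; x,y,z0=o
for dz,f in ((.03,.05),(.06,.05),(.09,.05),(.106,.02)):
    r=move_l([x,y,z0+dz],feed=f,max_force=22 if dz>.1 else 15); e=observe()['eef_pos'][2]-z0; st((r,round(e,4)))
    if r: break
hold(.5); st('held')
save('wrist','w3'); save('scene','s3'); save('top','t3')
P=cloud('t3'); Z=P[...,2]
cv2.imwrite('pics/both3.png',np.hstack([cv2.imread('pics/s3.png')[60:360,80:480],cv2.imread('pics/w3.png')[:300,80:480]]))
```

```text
(False, np.float64(0.0299)) t 14.83 p [0.4953 0.3039 0.1747] rot [-3.142  0.     0.179] q [0.415 0.163 1.702 0.    1.277 1.806] F [ 1.19 -0.33 -3.26] M [ 1.212 -0.093 -0.069] op 0.0389 g 41.9
(False, np.float64(0.0601)) t 15.58 p [0.4954 0.3039 0.205 ] rot [ 3.142 -0.     0.179] q [ 0.415  0.136  1.673 -0.     1.333  1.806] F [ 0.78  0.28 -2.8 ] M [ 1.198  0.015 -0.095] op 0.0389 g 42.0
(False, np.float64(0.0901)) t 16.33 p [0.4954 0.3039 0.235 ] rot [ 3.142 -0.     0.179] q [ 0.415  0.114  1.64  -0.     1.388  1.806] F [ 0.89 -0.4  -3.21] M [ 1.15   0.088 -0.076] op 0.0388 g 42.1
(True, np.float64(0.0994)) t 16.95 p [0.4953 0.3037 0.2442] rot [3.141e+00 1.000e-03 1.790e-01] q [0.414 0.109 1.628 0.    1.406 1.807] F [ 3.24 -0.21 -2.7 ] M [ 0.705 -0.578 -0.122] op 0.0383 g 46.2
held t 17.45 p [0.4953 0.3038 0.2432] rot [-3.142e+00  2.000e-03  1.780e-01] q [4.140e-01 1.100e-01 1.629e+00 1.000e-03 1.405e+00 1.806e+00] F [ 5.42  0.52 -3.54] M [ 0.704 -0.947 -0.003] op 0.0384 g 46.0
```

View pics/both3.png

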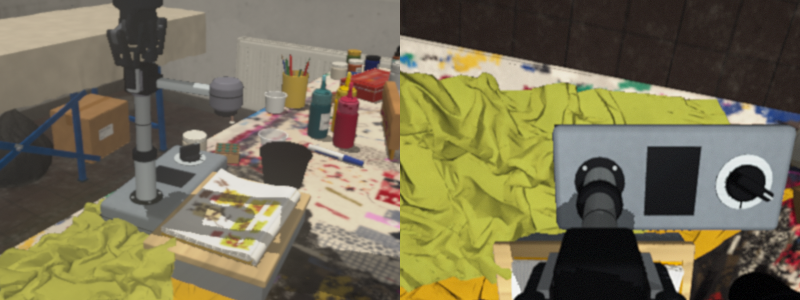

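The camera is up at the second stop: the column's inner tube is fully out in the left half, at (143,110). The arm settled about 1 mm back after the force stop, so I'll press up gently to sit against the stop and check the extension from the camera's rise in the top view.

Run:
```python
from h import *
x,y,_=observe()['eef_pos']
for z in (.2445,.2455,.2465):
    move_l([.4953,.3038,z],feed=.01); hold(.3); st(z)
    if observe()['ft_force'][2]<-16: break
save('top','t4'); v,u=np.mgrid[:420,:560]
for n in ('top0','t3','t4'):
    P=cloud(n); Z=P[...,2]; m=np.hypot(P[...,0]-.342,P[...,1]-.276)<.02; m&=Z>.1
    m2=(np.abs((P[...,:2]-np.array(w(-.09,.085,0)[:2]))@[-.178,.984])<.012)&(np.abs((P[...,:2]-np.array(w(-.09,.085,0)[:2]))@[.984,.178])<.02)&(Z>.1)
    print(n,'camtop',np.percentile(Z[m],[50,95]).round(4),'arm',m2.sum(),np.median(Z[m2]).round(4))
```

```text
0.2445 t 18.25 p [0.4953 0.3038 0.2445] rot [-3.141  0.005  0.178] q [4.140e-01 1.110e-01 1.625e+00 1.000e-03 1.410e+00 1.806e+00] F [ 1.6   0.08 -5.3 ] M [ 0.706 -0.68  -0.095] op 0.0388 g 45.9
0.2455 t 18.8 p [0.4952 0.3037 0.2451] rot [-3.141  0.005  0.178] q [4.140e-01 1.100e-01 1.625e+00 1.000e-03 1.411e+00 1.806e+00] F [ 4.86  1.04 -8.5 ] M [ 0.884 -0.86  -0.043] op 0.0388 g 45.6
0.2465 t 19.35 p [0.4952 0.3037 0.2452] rot [-3.141  0.005  0.178] q [4.140e-01 1.110e-01 1.624e+00 1.000e-03 1.412e+00 1.806e+00] F [  5.77   0.87 -13.8 ] M [ 1.054 -1.285 -0.011] op 0.0388 g 45.1
top0 camtop [0.1787 0.1813] arm 283 0.1654
t3 camtop [0.6434 0.6465] arm 370 0.2636
t4 camtop [0.6449 0.6479] arm 376 0.2655
```

Run:
```python
from h import *
hold(1.0); st('final'); print(job_done())
```

```text
final t 20.4 p [0.4952 0.3038 0.2452] rot [-3.142  0.005  0.178] q [4.140e-01 1.110e-01 1.624e+00 1.000e-03 1.412e+00 1.806e+00] F [  6.7    1.97 -12.6 ] M [ 1.058 -1.305 -0.036] op 0.0385 g 45.1
the job is handed in; nothing more can be done
None
```

The job is handed in at 20.4 s: the lock knob is clicked over (about 1.04 rad), and the arm is holding the camera at the second stop with the button squeezed (rise measured at 100 mm); the arm never went near the notebook, jar or stamp.

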